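Thread the condenser guide rod through both bushings and hold it

TASK

Take the long guide rod with the black head out of the white rack and lower it, head up, through the upper brass bushing of the microscope bracket and on through the lower one. Finish while still gripping the rod by its head, steady and upright, spanning both bushings with a gap of about 20 mm left between the head's underside and the upper bushing for a colleague to fit the clamp ring; do not let go or set it down. Leave the short blue-headed rod in the rack and do not disturb the jar, the bottle or the dish.

Things in the scene. Friction and masses are not known exactly. Their poses are not given: they have to be found in the camera images.
- guide_rod: Long guide rod, loose, 130 to 210 g: steel shaft 12 mm in diameter, 125 mm long, below a black cylindrical head 24 mm in diameter, 40 mm tall; small chamfer at the tip. Origin: centre of the tip (lower end); z points along the rod from tip to head. It starts upright in one of the rack's two holes, head up, tip 10 mm above the table.
- guide_rod_head (a point): Centre of the guide rod's black head, 145 mm above its tip, 20 mm below its top: the place to grip it, with the fingers closing across the 24 mm diameter.
- rack: White plastic block 60 x 150 x 45 mm (x, y, z), fixed to the table. Origin: centre of its underside. Two upright holes, 13 mm in diameter and 35 mm deep, lie on its y axis 40 mm either side of the centre; one holds the guide rod and the other the short rod, in either order.
- short_rod: The short rod, loose, to be left alone: same 12 mm steel shaft but only 80 mm long, with a blue head 24 mm in diameter and 40 mm tall. Origin: centre of its tip; z up along the rod. It stands in the other hole of the rack.
- bracket: Bearing bracket fixed to the table: grey foot plate 8 mm thick (x -75 to +45 mm, y -50 to +50), a white post 50 mm wide at x -69 to -47 mm, and two white arms from it to two brass bushings, one straight above the other on one upright axis. Origin: on the bushing axis at table height; z up. Nothing on it is higher than 130 mm.
- upper (a point): Centre of the upper bushing's mouth, at its top rim, 130 mm above the table; z up. The bushing is 20 mm tall, 35 mm across at the rim; straight bore 15 mm in diameter, flaring over the top 6 mm to 22 mm.
- lower (a point): Centre of the lower bushing's mouth, at its top rim, 68 mm above the table and straight below point upper. Same size as the upper bushing; its underside is 48 mm above the table. Below it is open space down to the foot plate's top, 8 mm above the table.
- jar: Bystander: yellow screw-top jar, 60 mm in diameter, 75 mm tall. Origin: centre of its underside.
- bottle: Bystander: glass bottle with a blue cap, 60 mm in diameter, 130 mm tall. Origin: centre of its underside.
- dish: Bystander: clear culture dish with pink medium, 60 mm in diameter, 16 mm tall. Origin: centre of its underside.

How it is judged:
By the outcome, as a careful person would: the job done as asked, in the order asked, and still so for the second after the job is handed in, while the arm keeps its last pose, push and grip.
It also fails if it takes over 53 s, if anything falls off the work surface, if the arm or the gripper's body presses on something with over 40 N, if the wrist force passes 120 N, or if a joint passes its speed limit or range.

ROBOT

A 7-joint arm with a two-finger parallel gripper is mounted at the origin on the work surface. World frame = base frame: x ahead of the robot, y to its left, z up, the work surface at z = 0. Lengths are in mm, angles in degrees, forces in N, time in s.
With the tool pointing down it reaches from about 400 to 850 mm from the base axis. Payload 6.9 kg.
Tool frame: the origin (TCP) lies midway between the tips of the shut fingers; the grasp point (between the pads) lies 19 mm behind it (arm.hold_point_z is the distance from the TCP to the grasp point, in mm); z points along the fingers, y is the line along which they close (so a half turn about z gives the same grasp; the last joint's range is limited). The gripper opens to 85 mm and grips with 20 to 120 N. Pads are 22 mm wide; open, the fingers measure 114 mm over their backs; the gripper's body (76 mm by 85 mm) begins 54 mm behind the grasp point. The pads swing forward as they close: fully open they stand 13 mm farther back than shut.
Start: joints at [-69.929, 29.078, -13.613, 85.955, 7.202, 65.827, -8.869], TCP at [151.496, 606.35, 231.275] pointing down, gripper open.
Joint ranges: [-176.47, 176.47], [-13.61, 117.27], [-81.72, 77.17], [0.22, 143.17], [-87.28, 267.28], [10, 112.55], [-165.47, 165.47]. Speed limits (degrees/s): [136.94, 136.94, 180, 180, 180, 180, 180].

INTERFACE

Orientations are given as [roll, pitch, yaw] about the fixed x, y, z axes, in that order (R = Rz(yaw) Ry(pitch) Rx(roll)).
In Python, from cell import arm, readout, vision, close_job gives the robot as it stands. The module is installed in compiled form; this text tells all that it offers. Calls block until the motion is done:
- arm.move_pose(position, orientation): joint-space move of the TCP to a pose.
- arm.move_straight(position, speed=150, frame=None): straight line of the TCP; frame=None keeps the orientation; speed is the mean speed in mm/s.
- arm.move_j(angles): joint-space move.
- arm.grip(opening): opening from 0.0 (shut) to 1.0 (fully open); the grip force is fixed at half the most; returns when the fingers have stopped.
- arm.pause(seconds).
- arm.solve_ik(position, orientation): joint angles nearest the present ones, or None.
- readout.read_state(): the state.
- vision.grab_frame(name): name is "scene" or "top" or "wrist"; returns the picture (480x640x3 uint8, blue, green, red); there is no depth.
- vision.calibration(name): a dict with "vertical_fov" (degrees; the focal length in pixels is half the picture's height over the tangent of half this angle, whatever the lens; pixels are square), "cx", "cy" (the principal point, pixels), "xyz" and "rotation" of the camera in the world. Camera axes: x right, y down, z forward; pixel columns grow to the right and rows downward; lengths in mm; the calibration is good to about 2 mm. A picture is of the moment at which its call begins: read the wrist's pose just before it. calibration takes no time and is no camera call; for the wrist camera it gives the pose at the moment of the call.
A pose or a line that the arm cannot do raises arm.MotionError and nothing moves.
- close_job(): hands the job in; it is judged then, once.
The state is a dict: "t": time; "joint_pos": joint angles; "qd": joint speeds; "joint_efforts": joint torques, N m; "position": TCP position; "tcp_rot": TCP orientation; "wrist_force": force on the tool from outside, world axes, zero at the start; "moment": the same for the moment, N m; "gripper_width": opening from 0.0 (shut) to 1.0 (fully open); "grip_force": force on a finger pad.
Only numpy, scipy, OpenCV 4.12 (cv2) and the standard library are available. Lean on these libraries where they do the work, as an engineer would, in place of code of your own. Each camera call takes 0.05 s, during which the arm holds its last target. There are 200 camera calls.

## Working session

There is one attempt and no reset: what is moved stays moved. The work goes in short steps, each a Python script; the robot and the scene stay as the last script left them, time stands still between calls to the robot, and variables do not carry over. Pictures are saved under pics/ and viewed, at most 10 in all, crops included, and the job is handed in when it is done.

```bash
mkdir -p pics; python3 - <<'E'
from cell import arm, readout, vision
import cv2
for n in ("scene","top"):
    cv2.imwrite(f"pics/{n}0.png",vision.grab_frame(n)); print(n,vision.calibration(n))
print(vision.calibration("wrist")); s=readout.read_state(); print(s["t"],s["tcp_rot"],s["wrist_force"])
E
```

```text
scene {'vertical_fov': 45.40176133900996, 'cx': 324.4511092794048, 'cy': 235.1429048568613, 'xyz': array([1294.03516373,  599.20594212,  800.45380464]), 'rotation': array([-125.93477525,   -0.88497809,  136.55373425])}
top {'vertical_fov': 55.85022213699883, 'cx': 321.2452010153288, 'cy': 243.53266913714327, 'xyz': array([ 566.64277231,  -77.07099841, 1198.89891491]), 'rotation': array([-176.44017538,    1.12289503,  -88.69871766])}
{'vertical_fov': 60.122226259562105, 'cx': 318.3337835035841, 'cy': 237.8345881323709, 'xyz': array([ 70.37839995, 625.90711736, 372.18479364]), 'rotation': array([1.61229941e+02, 8.86298879e-02, 7.60068480e+01])}
0.1 [-1.79906560e+02  2.79487013e-03  1.65974022e+02] [0.35509493 1.39538417 0.17860111]
```

View pics/scene0.png

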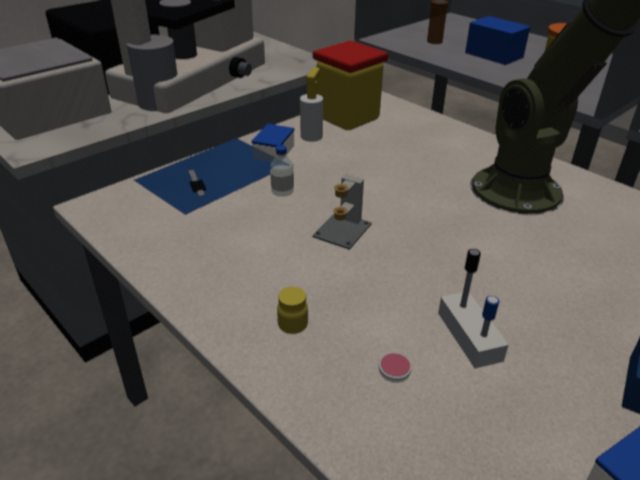

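View pics/top0.png

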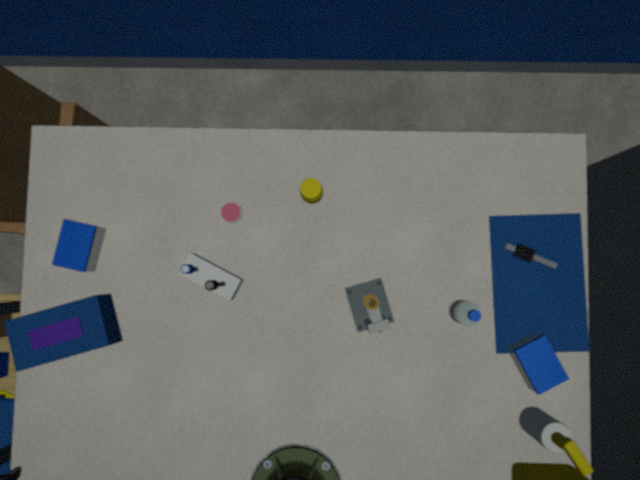

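The scene view shows the black head at (473,261) and the taller rod in the rack, with the blue head at (491,307). The upper bushing is at (342,187). In the top view the black head is at about (211,285) and the upper bushing at about (370,301). I'll triangulate these.

```bash
cat > h.py <<'E'
import numpy as np, cv2
from scipy.spatial.transform import Rotation as R
from cell import arm, readout, vision
def ray(c,u,v):
    f=240/np.tan(np.radians(c["vertical_fov"]/2))
    d=R.from_euler("xyz",c["rotation"],degrees=True).as_matrix()@[(u-c["cx"])/f,(v-c["cy"])/f,1]
    return np.array(c["xyz"]),d/np.linalg.norm(d)
def at_z(c,u,v,z):
    o,d=ray(c,u,v); return o+d*(z-o[2])/d[2]
def pix(c,p):
    f=240/np.tan(np.radians(c["vertical_fov"]/2))
    q=R.from_euler("xyz",c["rotation"],degrees=True).as_matrix().T@(np.array(p)-c["xyz"])
    return np.array([c["cx"]+f*q[0]/q[2],c["cy"]+f*q[1]/q[2]])
def tri(rs):
    A=sum(np.eye(3)-np.outer(d,d) for o,d in rs);b=sum((np.eye(3)-np.outer(d,d))@o for o,d in rs)
    return np.linalg.solve(A,b)
E
python3 - <<'E'
from h import *
t,s=vision.calibration("top"),vision.calibration("scene")
print("head",tri([ray(t,211,285),ray(s,473,261)]),at_z(t,211,285,155),at_z(s,473,261,155))
print("upper",at_z(t,370.5,301,130),at_z(s,342,186,130))
print("blue",at_z(t,187,268.5,130), "jar",at_z(t,311,186,75),"bottle",at_z(t,474,315,130),"dish",at_z(t,230,212,16))
print("post",at_z(t,377,325,125))
for n in("top","scene"):
    I=cv2.imread(f"pics/{n}0.png")
    a,b=((205,285),(370,305)) if n=="top" else ((480,285),(342,205))
    cr=[cv2.resize(I[y-50:y+50,x-40:x+40],None,fx=5,fy=5,interpolation=cv2.INTER_CUBIC) for x,y in(a,b)]
    cv2.imwrite(f"pics/{n}_c.png",np.hstack(cr))
E
```

```text
head [529.26024311 198.00907591 154.23966747] [529.77004391 197.14164984 155.        ] [529.47129016 198.98949175 155.        ]
upper [ 500.31626766 -173.0355187   130.        ] [ 490.77729305 -176.08938641  130.        ]
blue [566.51200763 262.36518137 130.        ] jar [780.05613445 -24.47846415  75.        ] bottle [ 473.6910554 -413.9047414  130.       ] dish [717.9034257  190.53772121  16.        ]
post [ 444.43356813 -189.58540436  125.        ]
```

View pics/top_c.png

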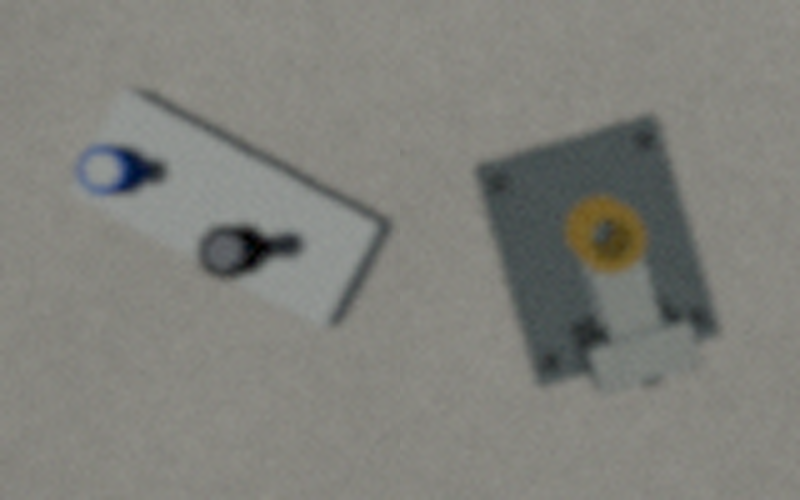

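View pics/scene_c.png

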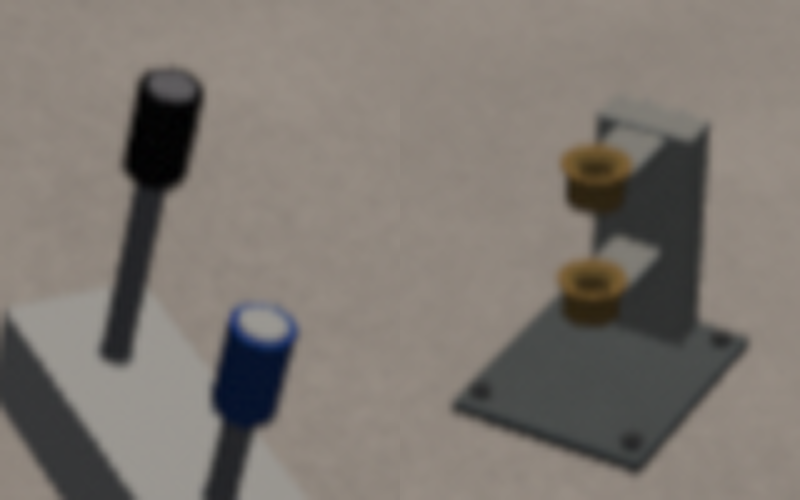

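```bash
python3 - <<'E'
from h import *
t,s=vision.calibration("top"),vision.calibration("scene")
print("head",tri([ray(t,210.2,284.8),ray(s,474.2,252)]),at_z(t,210.2,284.8,175),at_z(s,474.2,252,175))
print("upper",tri([ray(t,371,301.4),ray(s,341,187.2)]),at_z(t,371,301.4,130),at_z(s,341,187.2,130))
print("blue",at_z(t,185.2,268.6,130))
for y in range(-180,180,30):
    out=[]
    for p in ([530,198,250],[530,198,141],[530,198,300],[497,-174,300],[497,-174,151]):
        q=arm.solve_ik(p,[180,0,y]); out.append(None if q is None else np.round(q).astype(int).tolist())
    print(y,out[1],out[4],[o is not None for o in out])
E
```

```text
head [529.70014685 195.65867796 173.68248106] [530.88496151 193.72493504 175.        ] [529.66273527 197.70130105 175.        ]
upper [ 498.65443961 -173.18472238  131.4241888 ] [ 499.41311835 -174.21879466  130.        ] [ 496.14343534 -173.89202373  130.        ]
blue [566.17844177 266.64872764 130.        ]
-180 [-17, 29, -9, 102, 6, 49, 62] [6, 26, 16, 108, -9, 48, 116] [True, True, True, True, True]
-150 [-11, 29, -17, 102, 11, 50, 86] [8, 26, 13, 108, -7, 48, 144] [True, True, True, True, True]
-120 [-6, 30, -25, 102, 16, 51, 111] [58, 40, -70, 107, 42, 64, 122] [True, True, True, True, True]
-90 [-1, 32, -34, 102, 21, 53, 136] [-22, 40, 66, 108, -43, 61, -118] [True, True, True, True, True]
-60 [4, 33, -42, 102, 27, 55, 160] [-22, 40, 66, 108, -43, 61, -88] [True, True, True, True, True]
-30 [-59, 45, 66, 103, -46, 64, -97] [-11, 31, 43, 108, -27, 52, -75] [True, True, True, True, True]
0 [-41, 31, 29, 103, -19, 51, -94] [-22, 40, 65, 108, -42, 61, -28] [True, True, True, True, True]
30 [-38, 30, 23, 103, -15, 50, -68] [-19, 37, 59, 108, -38, 57, -3] [True, True, True, True, True]
60 [-35, 30, 19, 103, -12, 50, -41] [-16, 34, 52, 108, -32, 54, 21] [True, True, True, True, True]
90 [-31, 29, 12, 102, -8, 49, -15] [-12, 31, 44, 108, -27, 52, 45] [True, True, True, True, True]
120 [-26, 29, 5, 102, -3, 49, 10] [-7, 29, 36, 108, -22, 50, 69] [True, True, True, True, True]
150 [-22, 29, -2, 102, 1, 49, 36] [2, 27, 22, 108, -13, 48, 90] [True, True, True, True, True]
```

```bash
python3 - <<'E'
from h import *
arm.move_pose([530,196,250],[180,0,60])
c=vision.calibration("wrist"); I=vision.grab_frame("wrist"); cv2.imwrite("pics/w1.png",I)
print(c,readout.read_state()["t"], readout.read_state()["position"])
print(pix(c,[530,196,175]),pix(c,[530,196,45]))
np.save("c1.npy",c,allow_pickle=True)
E
```

```text
{'vertical_fov': 60.122226259562105, 'cx': 318.3337835035841, 'cy': 237.8345881323709, 'xyz': array([570.29901722, 269.33657429, 391.44412672]), 'rotation': array([ 1.61199708e+02,  8.33679186e-02, -2.97830461e+01])} 2.1583 [529.51206558 197.54965264 249.77437761]
[321.49302592 254.73617096] [320.6186018  199.92790903]
```

View pics/w1.png

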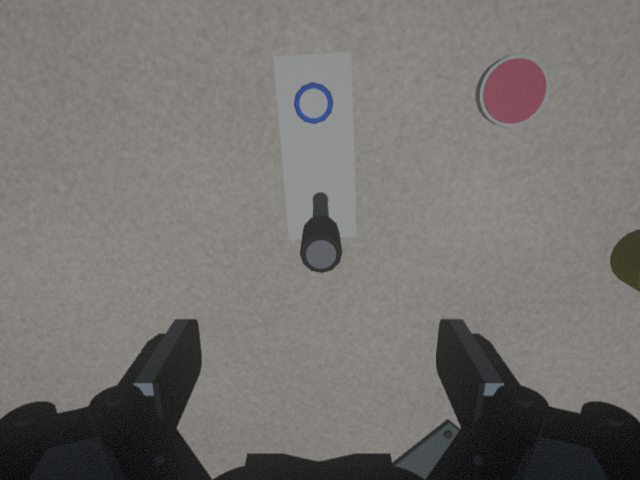

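The black head top is at (321,255), where (530,196,175) projects, and the shaft foot at (320,198) also agrees. The blue head is at (313,103). I'll descend, grip and lift.

```bash
python3 - <<'E'
from h import *
def st(m):
    s=readout.read_state(); print(m,round(s["t"],2),np.round(s["position"],2),np.round(s["tcp_rot"],2),np.round(s["wrist_force"],1),round(s["gripper_width"],3),s["grip_force"])
    return s
arm.pause(0.3); s=st("hover")
arm.move_straight([530,196,136],speed=60); arm.pause(0.3); s=st("down")
e=np.array([530,196,136])-s["position"]
arm.move_straight(np.array([530,196,136])+e,speed=30); arm.pause(.3); st("corr")
arm.grip(0.0); arm.pause(.3); s=st("grip")
E
```

```text
hover 2.46 [529.89 196.31 249.96] [-180.      0.     60.04] [-0.2 -0.7  0.1] 1.002 0.0
down 4.81 [530.04 196.   136.07] [180.  -0.  60.] [-0.8 -0.  -0.8] 1.0 0.0
corr 5.36 [529.96 195.98 135.94] [-180.    0.   60.] [ 0.6 -0.4  1.2] 1.001 0.0
grip 6.25 [530.05 196.02 136.08] [ 1.7999e+02 -1.0000e-02  6.0000e+01] [-0.9 -0.3  2.9] 0.263 58.562942147254944
```

```bash
python3 - <<'E'
from h import *
def st(m):
    s=readout.read_state(); print(m,round(s["t"],2),np.round(s["position"],2),np.round(s["tcp_rot"],2),np.round(s["wrist_force"],1),round(s["gripper_width"],3),s["grip_force"])
arm.move_straight([530,196,306],speed=80); st("lift")
arm.move_straight([498.5,-173.5,306],speed=130); arm.pause(.6); st("over")
for n in("wrist","scene","top"):
    c=vision.calibration(n); cv2.imwrite(f"pics/{n}2.png",vision.grab_frame(n)); np.save(f"c2{n}.npy",c,allow_pickle=True)
    print(n,"tip",pix(c,[498.5,-173.5,180]),"upper",pix(c,[498.5,-173.5,130]))
I=cv2.imread("pics/scene2.png");cv2.imwrite("pics/scene2c.png",np.hstack([cv2.resize(I[100:220,300:380],None,fx=5,fy=5,interpolation=cv2.INTER_CUBIC)]))
E
```

```text
lift 8.53 [529.88 195.96 305.67] [-1.7998e+02  3.0000e-02  6.0000e+01] [ 0.9 -0.7 -1.8] 0.267 58.723424077034
over 12.12 [ 498.5  -173.5   305.99] [-180.    0.   60.] [-0.5  0.1 -1.8] 0.263 58.72621715068817
wrist tip [318.93231763 225.61032876] upper [318.88546427 206.95059979]
scene tip [341.10107765 168.11938447] upper [340.37951081 187.63107648]
top tip [372.68836899 303.27006754] upper [370.68628925 301.78472995]
```

View pics/wrist2.png

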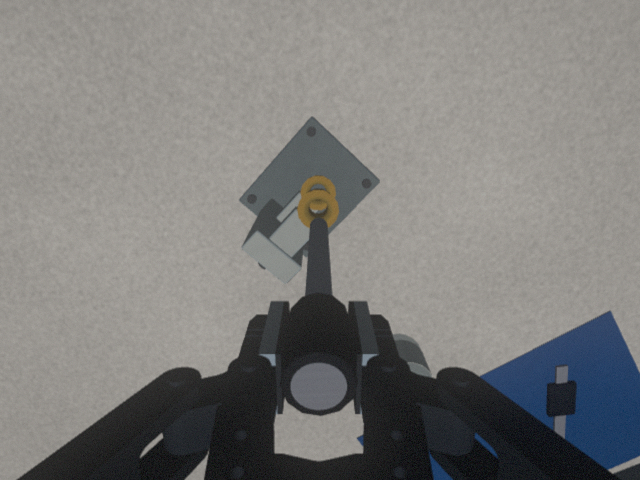

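View pics/scene2c.png

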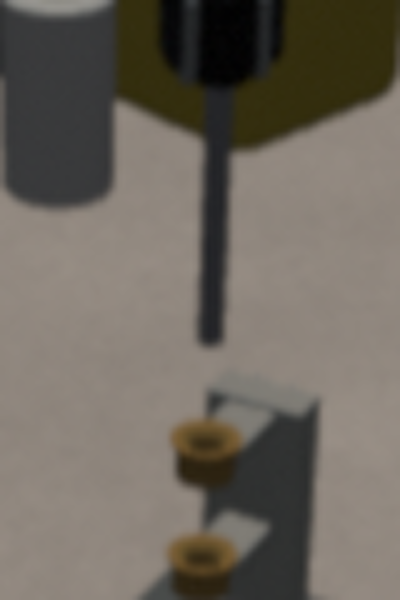

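The wrist view shows the shaft tip near (319,222) over the upper rim near (318,209), with the lower rim at (318,189). I'll enlarge it.

```bash
python3 - <<'E'
from h import *
I=cv2.imread("pics/wrist2.png");cv2.imwrite("pics/w2c.png",cv2.resize(I[168:248,268:368],None,fx=7,fy=7,interpolation=cv2.INTER_CUBIC))
E
```

```text
(no output)
```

View pics/w2c.png

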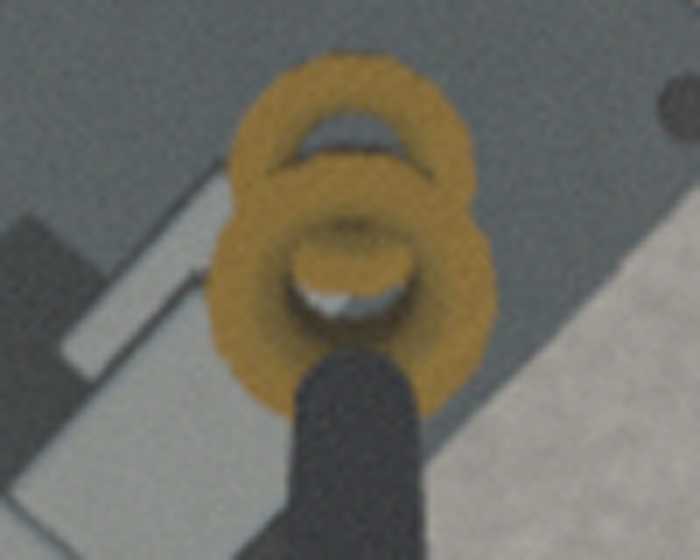

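```bash
cat >> h.py <<'E'
def st(m):
    s=readout.read_state(); print(m,round(s["t"],2),np.round(s["position"],2),np.round(s["wrist_force"],1),np.round(s["moment"],2),round(s["gripper_width"],3),round(s["grip_force"],1))
    return np.array(s["wrist_force"])
E
python3 - <<'E'
from h import *
x,y=497.4,-175.4
arm.move_straight([x,y,306],speed=30)
arm.move_straight([x,y,262],speed=60); arm.pause(.4); st("above")
c=vision.calibration("wrist"); cv2.imwrite("pics/w3.png",vision.grab_frame("wrist"))
for z in (254,250,246,242):
    arm.move_straight([x,y,z],speed=20); arm.pause(.3)
    f=st(z)
    if abs(f[2]+1.8)>6 or np.hypot(f[0],f[1])>6: break
I=cv2.imread("pics/w3.png");cv2.imwrite("pics/w3c.png",cv2.resize(I[168:248,268:368],None,fx=7,fy=7,interpolation=cv2.INTER_CUBIC))
E
```

```text
above 13.81 [ 497.43 -175.41  262.14] [-0.2 -0.2 -2.2] [-0.06 -0.    0.02] 0.264 58.7
254 14.71 [ 497.47 -175.41  254.1 ] [ 0.1 -0.5 -1.6] [-0.04 -0.01 -0.02] 0.269 58.7
250 15.36 [ 497.45 -175.38  250.05] [ 0.1  0.3 -1.6] [-0.01 -0.01  0.04] 0.266 58.7
246 16.01 [ 497.47 -175.43  246.08] [-0.5 -0.4 -1.3] [ 0.03  0.06 -0.05] 0.262 58.7
242 16.66 [ 497.44 -175.41  242.06] [ 0.   0.7 -1.6] [-0.   -0.   -0.07] 0.264 58.7
```

View pics/w3c.png

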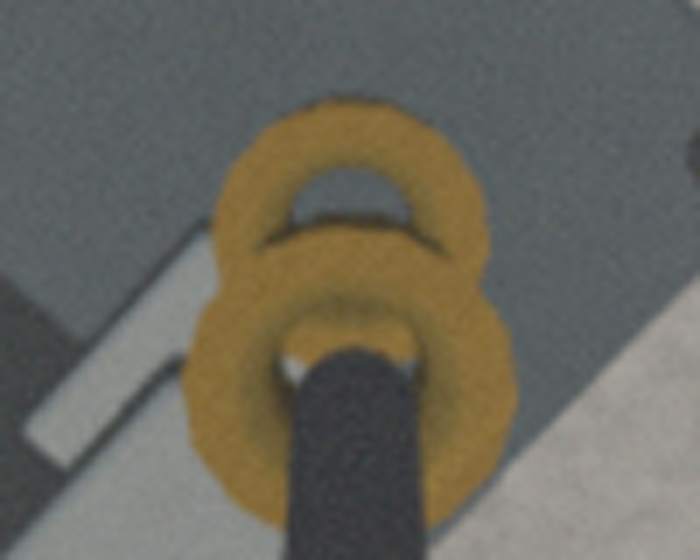

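The tip is centred over the bore: rim centre at crop x≈351, shaft at x≈354. It has entered with no contact force, so I'll continue with force checks.

```bash
python3 - <<'E'
from h import *
x,y=497.4,-175.4
for z in (228,214,202,195,190,185,178,165,151):
    arm.move_straight([x,y,z],speed=25); arm.pause(.2)
    f=st(z)
    if abs(f[2]+1.8)>8 or np.hypot(f[0],f[1])>8: break
arm.pause(.5); st("end")
I=vision.grab_frame("scene");cv2.imwrite("pics/s4c.png",cv2.resize(I[130:250,290:390],None,fx=5,fy=5,interpolation=cv2.INTER_CUBIC))
E
```

```text
228 17.57 [ 497.49 -175.45  228.17] [ 0.3  0.3 -1.3] [ 0.   -0.01  0.02] 0.267 58.7
214 18.48 [ 497.48 -175.44  214.16] [-0.3  0.1 -0.8] [ 0.   -0.01  0.02] 0.27 58.7
202 19.31 [ 497.49 -175.43  202.12] [-0.1 -0.4 -1.6] [-0.   -0.02 -0.  ] 0.265 58.7
195 19.94 [ 497.46 -175.45  195.07] [ 0.4 -0.8 -1.9] [-0.05  0.02 -0.03] 0.263 58.7
190 20.49 [ 497.44 -175.42  190.05] [-0.6 -0.6 -1.8] [0.02 0.01 0.01] 0.264 58.7
185 21.04 [ 497.44 -175.43  185.06] [-0.5  0.7 -0.5] [-0.01 -0.02 -0.  ] 0.264 58.7
178 21.68 [ 497.45 -175.44  178.08] [-0.3 -0.3 -1.4] [-0.03  0.01  0.02] 0.27 58.7
165 22.54 [ 497.5  -175.44  165.15] [-0.4  0.6 -0.7] [ 0.07 -0.03  0.02] 0.267 58.7
151 23.45 [ 497.49 -175.46  151.15] [-0.6  0.1 -1.2] [0.04 0.   0.03] 0.267 58.7
end 23.95 [ 497.42 -175.42  151.01] [-0.8  0.2 -2.1] [-0.01 -0.01  0.01] 0.267 58.7
```

View pics/s4c.png

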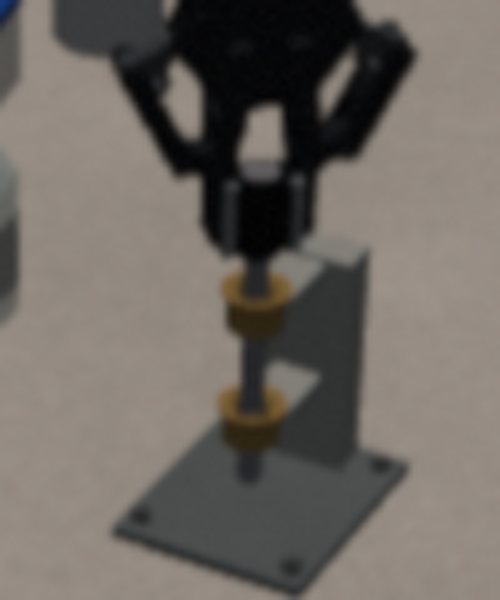

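The shaft passes through both bushings: rims are at crop (257,290) and (252,405), and the tip shows below at (249,478). The head sits clear above the upper rim and still in the grip, with no contact force, so I'm handing in.

```bash
python3 -c "
from cell import close_job
print(close_job())"
```

```text
the job is handed in; nothing more can be done
None
```

I handed the job in with the guide rod upright and still gripped by its head, through both bushings with no contact force felt. By the arm's position, the gap under the head is about 20 mm, and the last reading before hand-in was about 24 s.

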